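# Index a weld turntable and set its brake

## Task

The big nut on the turntable is to be welded to its flange, so bring the faceplate to the seam position: with a fingertip, push the steel stop pin that stands in the faceplate until the white index mark lines up with the red line of the scale ring. Then press the red brake lever all the way down so that the faceplate is locked there, and move clear. Only push and press: do not pinch, lift or wrench the pin, keep the nut lying where it is on the flange, and leave the gas cup, the soapstone and the red magnet where they are.

Things in the scene. Friction and masses are not known exactly. Their poses are not given: they have to be found in the camera images.
- turntable: green square base of the bench turntable, 180x180 mm, bolted down, with a round housing; origin on the table under the faceplate's axis, z up. The scale ring and faceplate are coaxial with it; the brake sits on its side at 110 deg counter-clockwise (from above) from its x axis
- faceplate (a joint): turn of the dark round faceplate (152 mm across, top 52 mm above the table) about its vertical axis, rad, growing counter-clockwise seen from above, stops at -0.6 and 2.6. Needs about 0.12 N m, stays where it is left and has no play. At 0 the white mark points along the base's -x axis. The pin and flange turn with it
- plate_center (a point): centre of the faceplate's top face, on its axis, 52 mm above the table; a round steel flange 50 mm across and 6 mm thick is fixed there
- index_mark (a point): outer end of the white index mark, a radial line 3 mm wide and 16 mm long on the faceplate's top, at its rim, 76 mm from the axis; turns with the faceplate
- red_line (a point): inner end of the red line, a radial line 3 mm wide and 12 mm long on the fixed aluminium scale ring (180 mm across, top 46 mm above the table, black lines every 10 deg) just outside the faceplate; point lies 76 mm from the axis, 52 mm above the table. The mark is lined up when index_mark and this point meet
- dog_top (a point): centre of the top of the steel stop pin: round head 26 mm across that stands 25 mm above the faceplate (77 mm above the table), its axis 45 mm from the faceplate's axis, 35 deg clockwise (from above) of the white mark. It sits loose in its hole and turns the faceplate when pushed sideways
- dog (a joint): how far the stop pin is lifted out of its hole, m; 0 when seated, gravity keeps it there
- brake_pad (a point): centre of the upper face of the lever's red grip (26 mm long, 24 mm wide), about 130 mm from the faceplate's axis and 64 mm above the table while up; pressed down it swings about a level pivot 100 mm from the axis and 30 mm up, and ends 145 mm from the axis, 38 mm above the table
- brake (a joint): brake lever, rad: 0 to 0.08 raised and free, 0.65 fully down on its stop. Moves easily to about 0.2, then takes about 8 N on the grip until it snaps over centre near 0.6; it stays where it is left. Down, its nose grips the faceplate's drum and the faceplate no longer turns by a light push
- nut: loose steel hex nut, 24x28x16 mm, lying on the flange at the middle of the faceplate, origin at its underside centre 58 mm above the table; it rides round with the faceplate
- gas_cup: loose pink ceramic gas cup, 28 mm across, 46 mm high, standing on the table to the right of the turntable; origin at its foot
- soapstone: loose soapstone stick, 100x14x9 mm, lying on the table to the right of the turntable; origin under its centre
- magnet: loose red welding magnet, 62x62x18 mm, lying on the table to the left; origin under its centre

How it is judged:
By the outcome, as a careful person would: the job done as asked, in the order asked, and still so for the second after the job is handed in, with the robot touching nothing.
It also fails if it takes over 48 s, if anything falls off the work surface, if the arm or the gripper's body presses on something with over 40 N, if the wrist force passes 120 N, or if a joint passes its speed limit or range.

## Robot

A 7-joint arm with a two-finger parallel gripper is mounted at the origin on a cart in front of the work surface, level with it; the furniture and walls round the work are solid. World frame = base frame: x ahead of the robot, y to its left, z up, the work surface at z = 0. Lengths are in m, angles in rad, forces in N, time in s.
With the tool pointing down it reaches from about 0.425 to 0.95 m from the base axis. Payload 4.7 kg.
Tool frame: the origin (TCP) lies between the finger pads; the fingertips stand 25 mm ahead of it and the grasp point (between the pads) lies 6 mm ahead of it; z points along the fingers, y is the line along which they close (so a half turn about z gives the same grasp; the last joint's range is limited). The gripper opens to 85 mm and grips with 20 to 120 N. Pads are 22 mm wide; open, the fingers measure 114 mm over their backs; the gripper's body (76 mm by 85 mm) begins 54 mm behind the grasp point. The pads swing forward as they close: fully open they stand 13 mm farther back than shut.
Start: joints at [1.127, 0.469, -0.049, 1.532, 0.024, 1.141, -0.082], TCP at [0.272, -0.618, 0.256] pointing down, gripper open.
Joint ranges: [-2.59, 2.59], [-0.33, 1.99], [-1.39, 1.29], [0.1, 2.45], [-1.04, 4.18], [0.21, 1.99], [-2.66, 2.66]. Speed limits (rad/s): [2.57, 2.57, 3.14, 3.14, 3.14, 3.14, 3.14].

## Interface

Orientations are given as a 3x3 rotation matrix whose columns are the frame's x, y, z axes.
In Python, from rig import * gives the robot as it stands. Calls block until the motion is done:
- movep(position, orientation): joint-space move of the TCP to a pose.
- move_l(position, attitude=None, feed=0.15, until_force=None): straight line of the TCP; attitude=None keeps the orientation; feed is the mean speed in m/s. With until_force (N) it stops when the force on the tool has changed by that much, and returns True; else False.
- move_joints(angles): joint-space move.
- command_gripper(opening, newtons=None): finger opening in m; newtons is the grip in N (None keeps the last); returns when the fingers have stopped.
- sleep(seconds).
- inverse_kinematics(position, orientation): joint angles nearest the present ones, or None.
- sense(): the state.
- camera(name): name is "scene" or "top" or "wrist"; returns (picture, depth): 400x640x3 uint8, red, green, blue; 400x640 float32, m along the optical axis (not along the pixel's ray), 0 where there is no reading.
- camera_params(name): a dict with "K" (3x3 intrinsics, pixels), "position" and "rotation" of the camera in the world; the wrist camera has in their place "tool_from_camera" (4x4, takes a point from camera to tool coordinates, whose origin is the TCP and whose axes are the flange's). Camera axes: x right, y down, z forward; pixel columns grow to the right and rows downward; lengths in m; the calibration is good to about 2 mm. A picture is of the moment at which its call begins: read the wrist's pose just before it. camera_params takes no time and is no camera call.
A pose or a line that the arm cannot do raises Unreachable and nothing moves.
- finish_job(): hands the job in; it is judged then, once.
The state is a dict: "time_s": time; "joint_pos": joint angles; "qd": joint speeds; "joint_efforts": joint torques, N m; "position": TCP position; "tcp_rot": TCP orientation; "wrist_force": force on the tool from outside, world axes, zero at the start; "ft_torque": the same for the moment, N m; "finger_gap": finger opening in m; "gripper_force": force on a finger pad.
Only numpy, scipy, OpenCV 4.12 (cv2) and the standard library are available. Lean on these libraries where they do the work, as an engineer would, in place of code of your own. Each camera call takes 0.05 s, during which the arm holds its last target. There are 200 camera calls.

## Working session

There is one attempt and no reset: what is moved stays moved. The work goes in short steps, each a Python script; the robot and the scene stay as the last script left them, time stands still between calls to the robot, and variables do not carry over. Pictures are saved under pics/ and viewed, at most 10 in all, crops included, and the job is handed in when it is done.

```bash
mkdir -p pics; ls
python3 - <<'E'
from rig import *
import cv2,numpy as np
for n in ("top","scene"):
    im,d=camera(n); cv2.imwrite(f"pics/{n}0.png",im[...,::-1]); np.save(f"pics/{n}0.npy",d)
    p=camera_params(n); print(n,p["K"].round(1).tolist(),p["position"],p["rotation"].round(3).tolist())
print(sense()["time_s"])
E
```

```text
pics
top [[361.4, 0.0, 314.6], [0.0, 361.4, 200.7], [0.0, 0.0, 1.0]] [0.2291984  0.15547487 1.01288855] [[0.013, -0.984, 0.18], [-1.0, -0.007, 0.029], [-0.027, -0.18, -0.983]]
scene [[474.6, 0.0, 312.9], [0.0, 474.6, 197.7], [0.0, 0.0, 1.0]] [-0.29251144 -0.43666987  0.65789551] [[0.673, -0.368, 0.641], [-0.739, -0.364, 0.567], [0.025, -0.856, -0.517]]
0.1
```

View pics/top0.png

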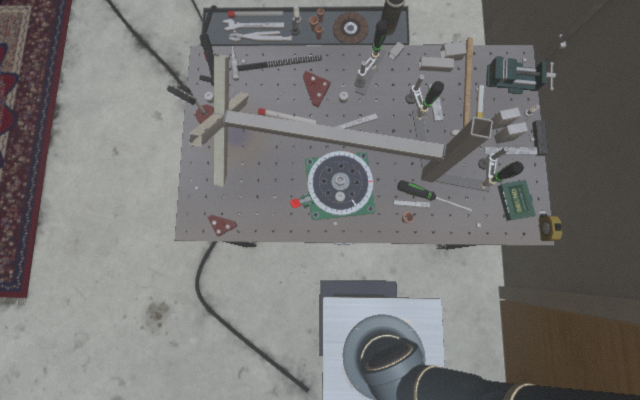

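View pics/scene0.png

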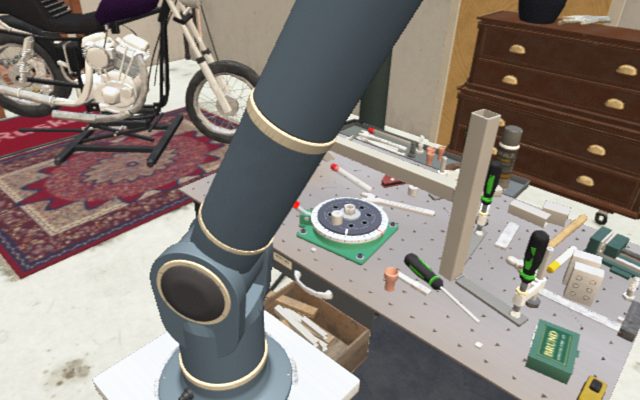

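Top view: turntable at about (340,182), brake grip red at (296,203), gas cup (408,217); a steel post stands at (480,130) with a beam running behind the turntable. I'll zoom in and compute positions.

```bash
cat > h.py <<'E'
import cv2,numpy as np
from rig import *
def pt_plane(p,uv,z):
    d=p["rotation"]@np.linalg.inv(p["K"])@np.array([uv[0],uv[1],1.]); o=np.asarray(p["position"])
    return o+d*(z-o[2])/d[2]
def pt_depth(p,uv,dep):
    return np.asarray(p["position"])+p["rotation"]@(np.linalg.inv(p["K"])@np.array([uv[0],uv[1],1.])*dep)
def wristparams():
    s=sense(); p=camera_params("wrist"); T=np.eye(4); T[:3,:3]=s["tcp_rot"]; T[:3,3]=s["position"]
    M=T@p["tool_from_camera"]; return dict(K=p["K"],position=M[:3,3],rotation=M[:3,:3])
E
python3 - <<'E'
from h import *
im=cv2.imread("pics/top0.png"); d=np.load("pics/top0.npy"); p=camera_params("top")
cv2.imwrite("pics/top0c.png",cv2.resize(im[140:230,280:420],None,fx=5.5,fy=5.5,interpolation=cv2.INTER_CUBIC))
for uv in [(340,181),(296,203),(408,217),(480,130),(440,150),(360,135),(300,120),(225,65),(220,115),(240,100),(222,226)]:
    print(uv,pt_depth(p,uv,d[uv[1],uv[0]]).round(3))
print(pt_plane(p,(340,181),.07))
print(camera_params("wrist")["tool_from_camera"].round(3))
E
```

```text
(340, 181) [0.458 0.115 0.059]
(296, 203) [0.396 0.233 0.063]
(408, 217) [ 0.367 -0.073  0.019]
(480, 130) [ 0.505 -0.157  0.312]
(440, 150) [ 0.498 -0.109  0.207]
(360, 135) [0.542 0.073 0.185]
(300, 120) [0.651 0.23  0.017]
(225, 65) [0.701 0.397 0.227]
(220, 115) [0.606 0.424 0.154]
(240, 100) [0.696 0.401 0.053]
(222, 226) [0.338 0.442 0.017]
[0.45558425 0.11576574 0.07      ]
[[-0.001 -0.953 -0.303  0.079]
 [ 1.    -0.    -0.001 -0.   ]
 [ 0.001 -0.303  0.953 -0.117]
 [ 0.     0.     0.     1.   ]]
```

View pics/top0c.png

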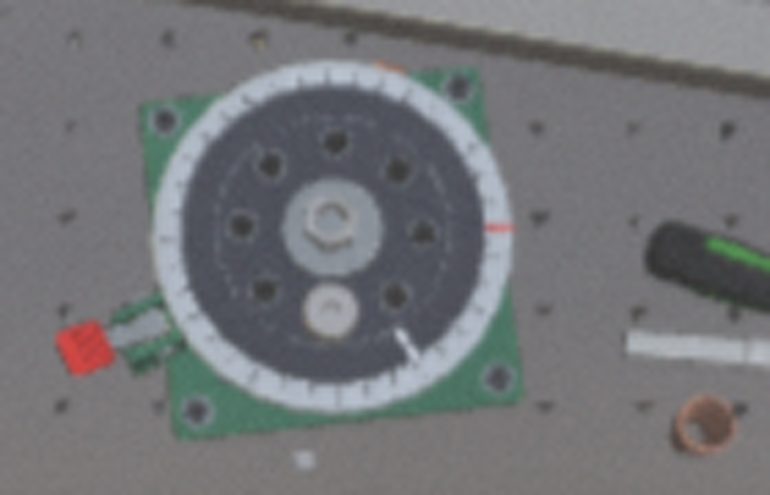

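Run:
```python
from h import *
p=camera_params("top"); d=np.load("pics/top0.npy")
P=lambda x,y,z: pt_plane(p,(280+x/5.5-.4,140+y/5.5-.4),z)
c=P(333,235,.05);print("c",c)
for n,q in dict(mark=P(413,362,.052),red=P(488,228,.052),pin=P(331,308,.077),pad=P(86,348,.064)).items():
    v=q-c; print(n,q.round(3),np.hypot(*v[:2]).round(3),np.degrees(np.arctan2(v[1],v[0])).round(1))
# beam footprint over the region
for u in (320,345,370,400):
    col=[(pt_depth(p,(u,v),d[v,u]).round(3)) for v in range(120,158)]
    b=[q for q in col if q[2]>.1]; print(u,b[0],b[-1],len(b))
s=sense(); print(s["tcp_rot"].round(2).tolist())
for psi in range(-180,180,30):
    a=np.radians(psi); x=np.array([np.cos(a),np.sin(a),0]); z=np.array([0,0,-1.]); R=np.c_[x,np.cross(z,x),z]
    r=[]
    for t in [(.45,.1,.3),(.44,.1,.45),(.405,.145,.088),(.42,.1,.088),(.394,.235,.085),(.385,.25,.06)]:
        q=inverse_kinematics(np.array(t),R); r.append(None if q is None else np.round(q,2).tolist())
    print(psi,[0 if q is None else 1 for q in r],r[0],r[2])
```

```text
c [0.45666804 0.11452731 0.05      ]
mark [0.393 0.076 0.052] 0.075 -148.7
red [0.46  0.038 0.052] 0.077 -87.3
pin [0.414 0.117 0.077] 0.042 177.1
pad [0.396 0.235 0.064] 0.135 116.6
320 [0.571 0.169 0.175] [0.539 0.169 0.148] 17
345 [0.559 0.108 0.18 ] [0.526 0.107 0.157] 17
370 [0.545 0.049 0.189] [0.513 0.047 0.165] 17
400 [ 0.533 -0.02   0.196] [ 0.5   -0.025  0.169] 18
[[0.92, 0.4, -0.0], [0.4, -0.92, 0.0], [-0.0, -0.0, -1.0]]
-180 [1, 1, 1, 1, 1, 1] [0.68, 0.21, -1.11, 1.92, 0.21, 1.14, 1.06] [0.48, 0.63, -1.18, 2.2, 0.81, 0.85, 0.34]
-150 [1, 1, 1, 1, 1, 1] [0.72, 0.23, -1.17, 1.92, 0.24, 1.15, 1.55] [0.36, 0.52, -0.99, 2.21, 0.66, 0.74, 1.01]
-120 [1, 1, 1, 1, 1, 1] [0.72, 0.23, -1.17, 1.92, 0.24, 1.15, 2.08] [0.48, 0.63, -1.18, 2.2, 0.81, 0.85, 1.4]
-90 [1, 0, 1, 1, 1, 1] [0.8, 0.29, -1.29, 1.91, 0.3, 1.16, 2.54] [0.48, 0.63, -1.18, 2.2, 0.81, 0.85, 1.92]
-60 [0, 0, 1, 1, 1, 1] None [-1.17, 0.47, 0.92, 2.28, -0.62, 0.66, -2.41]
-30 [1, 1, 1, 1, 1, 1] [0.36, 0.13, -0.73, 1.93, 0.1, 1.12, -2.5] [-0.88, 0.36, 0.53, 2.27, -0.33, 0.58, -2.2]
0 [1, 1, 1, 1, 1, 1] [0.42, 0.14, -0.79, 1.93, 0.11, 1.12, -1.99] [0.07, 0.39, -0.61, 2.22, 0.38, 0.63, -2.39]
30 [1, 1, 1, 1, 1, 1] [0.45, 0.15, -0.83, 1.92, 0.12, 1.12, -1.47] [0.15, 0.42, -0.71, 2.22, 0.45, 0.65, -1.93]
60 [1, 1, 1, 1, 1, 1] [0.48, 0.15, -0.87, 1.92, 0.13, 1.12, -0.96] [0.35, 0.52, -0.98, 2.21, 0.65, 0.74, -1.6]
90 [1, 1, 1, 1, 1, 1] [0.53, 0.16, -0.92, 1.92, 0.14, 1.12, -0.45] [0.43, 0.57, -1.09, 2.21, 0.74, 0.8, -1.16]
120 [1, 1, 1, 1, 1, 1] [0.57, 0.18, -0.98, 1.92, 0.16, 1.13, 0.06] [0.45, 0.59, -1.12, 2.2, 0.76, 0.81, -0.65]
150 [1, 1, 1, 1, 1, 1] [0.62, 0.19, -1.03, 1.92, 0.18, 1.13, 0.56] [0.46, 0.61, -1.15, 2.2, 0.79, 0.83, -0.15]
```

Measured radii (75, 77, 42 mm, grip 135 mm) match the given ones; the mark needs about +61° CCW. I'll raise the arm over the post, then look with the wrist camera.

```bash
cat >> h.py <<'E'
def Rz(deg):
    a=np.radians(deg); x=np.array([np.cos(a),np.sin(a),0]); z=np.array([0,0,-1.]); return np.c_[x,np.cross(z,x),z]
E
python3 - <<'E'
from h import *
s=sense(); x=s["position"]
movep(np.array([x[0],x[1],.48]),s["tcp_rot"])
movep(np.array([.44,.1,.42]),Rz(180))
command_gripper(0.0,40)
move_l(np.array([.45,.11,.27]),Rz(180),feed=.2)
p=wristparams(); im,d=camera("wrist"); cv2.imwrite("pics/w1.png",im[...,::-1]); np.savez("pics/w1.npz",im=im,d=d,**p)
s=sense(); print(s["time_s"],s["position"],s["joint_pos"].round(2) if hasattr(s["joint_pos"],"round") else s["joint_pos"],s["wrist_force"],s["finger_gap"],p["K"])
E
```

```text
5.325 [0.45079117 0.11035027 0.27126705] [ 0.53  0.22 -0.98  1.95  0.21  1.07  1.04] [0.54844611 0.60270642 0.64460783] -0.000191901373110828 [[306.39305425   0.         316.34423962]
 [  0.         306.39305425 196.82879834]
 [  0.           0.           1.        ]]
```

View pics/w1.png

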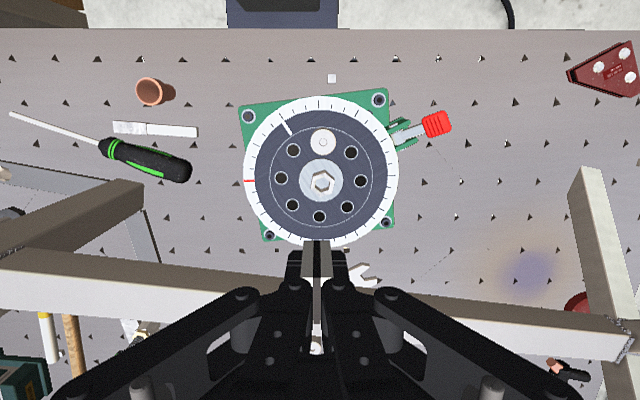

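Wrist view: faceplate centre ~(321,180), white mark (286,128), red line (249,181), pin head (323,141), red grip (437,123), nut (322,181). Now I'll measure these and check the push path.

```bash
cat >> h.py <<'E'
def measure(im,p,c0,dbg=True):
    """centre from the ring's outer edge (z .046); red line, white mark, pin, pad by colour"""
    c0=np.asarray(c0)
    def grid(z,n=241,h=.12):   # rectify onto plane z around c0, 1 mm per px
        g=np.linspace(-h,h,n); X,Y=np.meshgrid(g,g,indexing="ij")
        W=np.stack([X+c0[0],Y+c0[1],np.full_like(X,z)],-1)-p["position"]
        q=W@p["rotation"]@p["K"].T; m=(q[...,:2]/q[...,2:]).astype(np.float32)
        return cv2.remap(im,m[...,0],m[...,1],cv2.INTER_LINEAR),X,Y
    g,X,Y=grid(.046,961); g=g.astype(int); r=np.hypot(X,Y)
    br=g.min(-1)
    wht=((br>140)&(r<.1)&(r>.06)).astype(np.uint8)
    cs,_=cv2.findContours(wht,cv2.RETR_EXTERNAL,cv2.CHAIN_APPROX_NONE); k=np.vstack([q for q in cs if len(q)>40])
    (cx,cy),rad=cv2.minEnclosingCircle(k); st=.24/960
    c=np.array([cy*st-.12,cx*st-.12])   # findContours: x=col=Y
    out=dict(centre=c+c0,ring_r=rad*st)
    red=(g[...,0]>140)&(g[...,0]-g[...,1]>80)
    rr=np.hypot(X-c[0],Y-c[1]); m=red&(rr>.07)&(rr<.095)
    v=np.array([X[m].mean(),Y[m].mean()])-c; out["red"]=np.degrees(np.arctan2(v[1],v[0]))%360,np.hypot(*v),m.sum()
    g,X,Y=grid(.052,961); g=g.astype(int); rr=np.hypot(X-c[0],Y-c[1])
    m=((g.min(-1)>150)&(rr>.059)&(rr<.072)).astype(np.uint8)
    n,l,s,cc=cv2.connectedComponentsWithStats(m); out["mark"]=[]
    for i in range(1,n):
        if s[i,4]>120:
            k=l==i; v=np.array([X[k].mean(),Y[k].mean()])-c
            out["mark"].append((np.degrees(np.arctan2(v[1],v[0]))%360,np.hypot(*v),s[i,4]))
    return out
E
python3 - <<'E'
from h import *
f=np.load("pics/w1.npz"); im=f["im"]; p={k:f[k] for k in("K","position","rotation")}
o=measure(im,p,(.456,.115)); print(o)
print("pin",pt_plane(p,(323,141),.077),"nut",pt_plane(p,(322,181),.074),"pad",pt_plane(p,(437,123),.064))
a=im.astype(int); m=(a[...,0]>150)&(a[...,0]-a[...,1]>90); m[:, :400]=0; m[:,470:]=0
v,u=np.nonzero(m); print("padpx",u.mean(),v.mean(),u.min(),u.max(),v.min(),v.max(),pt_depth(p,(437,120),f["d"][120,437]))
c=o["centre"]
for th in range(165,250,12):
    e=np.array([np.cos(np.radians(th)),np.sin(np.radians(th))]); t=np.array([-e[1],e[0]])
    x=c+45e-3*e-28e-3*t; q=inverse_kinematics(np.r_[x,.087],Rz(th)); print(th,x.round(3),None if q is None else np.round(q,2))
E
```

```text
{'centre': array([0.45599971, 0.1149994 ]), 'ring_r': 0.09999971771240235, 'red': (np.float64(275.0642162852438), np.float64(0.08183746904992388), np.int64(551)), 'mark': [(np.float64(204.48919130299615), np.float64(0.0661003167719834), np.int32(1743))]}
pin [0.41422316 0.11806917 0.077     ] nut [0.45663946 0.11733625 0.074     ] pad [0.39755163 0.23591445 0.064     ]
padpx 436.30594405594405 123.8618881118881 422 451 110 137 [0.3946593  0.23626435 0.06215492]
165 [0.42  0.154] [ 0.19  0.46 -0.78  2.18  0.52  0.69  0.37]
177 [0.413 0.145] [ 0.23  0.46 -0.81  2.2   0.53  0.68  0.57]
189 [0.407 0.136] [ 0.27  0.46 -0.83  2.22  0.54  0.68  0.78]
201 [0.404 0.125] [ 0.31  0.45 -0.86  2.23  0.55  0.68  1.  ]
213 [0.403 0.114] [ 0.35  0.46 -0.88  2.24  0.57  0.68  1.22]
225 [0.404 0.103] [ 0.4   0.46 -0.9   2.24  0.58  0.69  1.44]
237 [0.408 0.093] [ 0.44  0.47 -0.92  2.24  0.6   0.7   1.66]
249 [0.414 0.083] [ 0.5   0.5  -0.98  2.23  0.65  0.73  1.85]
```

```bash
python3 - <<'E'
s=open("h.py").read()
a=s.index("    g,X,Y=grid(.046,961)"); b=s.index("    red=(g")
s=s[:a]+'''    g,X,Y=grid(.052,961); g=g.astype(int); r=np.hypot(X,Y); st=.24/960
    dk=((g.max(-1)<120)&(r<.083)).astype(np.uint8); dk=cv2.morphologyEx(dk,cv2.MORPH_OPEN,np.ones((9,9),np.uint8))
    cs,_=cv2.findContours(dk,cv2.RETR_EXTERNAL,cv2.CHAIN_APPROX_NONE); k=cv2.convexHull(max(cs,key=cv2.contourArea))[:,0].astype(float)*st-.12
    sol=np.linalg.lstsq(np.c_[2*k,np.ones(len(k))],(k**2).sum(1),rcond=None)[0]
    c=sol[[1,0]]; out=dict(centre=c+c0,r=np.sqrt(sol[2]+c@c))
    g,X,Y=grid(.046,961); g=g.astype(int)
'''+s[b:]
open("h.py","w").write(s)
E
python3 - <<'E'
from h import *
f=np.load("pics/w1.npz"); im=f["im"]; p={k:f[k] for k in("K","position","rotation")}
o=measure(im,p,(.456,.115)); print(o)
c=o["centre"]
for n,q in dict(pin=pt_plane(p,(323,141),.077),nut=pt_plane(p,(322,181),.074),pad=pt_plane(p,(436.3,123.9),.064)).items():
    v=q[:2]-c; print(n,q.round(4),np.hypot(*v),np.degrees(np.arctan2(v[1],v[0]))%360)
# finger thickness near the tips
d=f["d"]; 
for v in (245,255,270,290): print(v,[(u,round(float(d[v,u]),3)) for u in range(280,356,5)])
E
```

```text
{'centre': array([0.46020842, 0.11612532]), 'r': np.float64(0.056780665071976065), 'red': (np.float64(272.0895079566095), np.float64(0.08269891026180412), np.int64(551)), 'mark': [(np.float64(212.83928364701728), np.float64(0.06567004285163337), np.int32(816))]}
pin [0.4142 0.1181 0.077 ] 0.04602632617227586 177.5794782960293
nut [0.4566 0.1173 0.074 ] 0.0037687983171798348 161.25826715367182
pad [0.3985 0.2353 0.064 ] 0.13422209396218213 117.39133051161214
245 [(280, 0.431), (285, 0.429), (290, 0.43), (295, 0.428), (300, 0.43), (305, 0.148), (310, 0.146), (315, 0.146), (320, 0.147), (325, 0.147), (330, 0.147), (335, 0.378), (340, 0.43), (345, 0.429), (350, 0.431), (355, 0.432)]
255 [(280, 0.435), (285, 0.435), (290, 0.146), (295, 0.145), (300, 0.146), (305, 0.138), (310, 0.137), (315, 0.136), (320, 0.136), (325, 0.139), (330, 0.137), (335, 0.145), (340, 0.145), (345, 0.145), (350, 0.437), (355, 0.434)]
270 [(280, 0.442), (285, 0.443), (290, 0.134), (295, 0.133), (300, 0.133), (305, 0.125), (310, 0.125), (315, 0.125), (320, 0.125), (325, 0.125), (330, 0.125), (335, 0.133), (340, 0.133), (345, 0.133), (350, 0.43), (355, 0.43)]
290 [(280, 0.111), (285, 0.11), (290, 0.11), (295, 0.109), (300, 0.111), (305, 0.111), (310, 0.111), (315, 0.122), (320, 0.123), (325, 0.111), (330, 0.112), (335, 0.11), (340, 0.11), (345, 0.11), (350, 0.11), (355, 0.11)]
```

Run:
```python
from h import *
f=np.load("pics/w1.npz"); im=f["im"]
print([ (u,im[180,u].tolist()) for u in range(228,320,4)])
print([ (u,im[200,u].tolist()) for u in range(372,412,3)])
```

```text
[(228, [173, 168, 172]), (232, [166, 163, 169]), (236, [160, 155, 163]), (240, [166, 164, 171]), (244, [255, 70, 65]), (248, [253, 69, 63]), (252, [255, 72, 66]), (256, [90, 97, 116]), (260, [91, 93, 115]), (264, [92, 96, 115]), (268, [95, 98, 118]), (272, [91, 92, 114]), (276, [102, 105, 105]), (280, [51, 46, 46]), (284, [47, 48, 42]), (288, [74, 78, 100]), (292, [96, 99, 117]), (296, [89, 91, 114]), (300, [209, 215, 229]), (304, [198, 207, 219]), (308, [215, 223, 232]), (312, [229, 227, 229]), (316, [212, 217, 224])]
[(372, [94, 97, 118]), (375, [91, 94, 115]), (378, [92, 96, 115]), (381, [91, 97, 116]), (384, [252, 254, 255]), (387, [248, 251, 254]), (390, [245, 248, 253]), (393, [82, 82, 81]), (396, [169, 168, 175]), (399, [164, 163, 168]), (402, [171, 167, 172]), (405, [172, 165, 173]), (408, [166, 165, 167]), (411, [174, 171, 176])]
```

```bash
sed -i 's/g.max(-1)<120/g.max(-1)<155/; s/g.min(-1)>150)/g.min(-1)>170)/' h.py
python3 - <<'E'
from h import *
f=np.load("pics/w1.npz"); im=f["im"]; p={k:f[k] for k in("K","position","rotation")}
o=measure(im,p,(.456,.115)); print(o); o=measure(im,p,o["centre"]); print(o)
c=o["centre"]
for n,q in dict(pin=pt_plane(p,(323,141),.077),nut=pt_plane(p,(322,181),.074),pad=pt_plane(p,(436.3,123.9),.064)).items():
    v=q[:2]-c; print(n,q.round(4),np.hypot(*v),np.degrees(np.arctan2(v[1],v[0]))%360)
E
```

```text
{'centre': array([0.45987749, 0.11613904]), 'r': np.float64(0.07509962637653983), 'red': (np.float64(272.3182121975862), np.float64(0.0827253450087464), np.int64(551)), 'mark': [(np.float64(212.99252053195232), np.float64(0.06564398508227132), np.int32(752))]}
{'centre': array([0.45990764, 0.11609931]), 'r': np.float64(0.07510878909303033), 'red': (np.float64(272.2860731484819), np.float64(0.08271003979068751), np.int64(545)), 'mark': [(np.float64(212.9494125204096), np.float64(0.06565431185560927), np.int32(753))]}
pin [0.4142 0.1181 0.077 ] 0.045726924051518854 177.5309953802778
nut [0.4566 0.1173 0.074 ] 0.0034944248792085925 159.26936234837902
pad [0.3985 0.2353 0.064 ] 0.1341071002135722 117.27211757476766
```

Now consistent: plate radius 75 mm, mark 213.0°, red 272.3°, pin 177.5° (35° behind mark). Push now, stopping short by about 6° to look.

```bash
cat >> h.py <<'E'
C=np.array([.4599,.1161]); ZP=.085
def frame(th,off,z,rad=.045):
    e=np.array([np.cos(np.radians(th)),np.sin(np.radians(th))]); t=np.array([-e[1],e[0]])
    return np.r_[C+rad*e+off*t,z],Rz(th)
def push(th0,th1,off=-.027,feed=.05):
    n=max(1,int(np.ceil((th1-th0)/6)))
    for th in np.linspace(th0,th1,n+1)[1:]:
        hit=move_l(*frame(th,off,ZP),feed=feed,until_force=25)
        if hit: print("FORCE at",th,sense()["wrist_force"]); return
def snap(name,noisy=True):
    sleep(.3); p=wristparams(); im,d=camera("wrist"); cv2.imwrite(f"pics/{name}.png",im[...,::-1]); np.savez(f"pics/{name}.npz",im=im,d=d,**p)
    s=sense(); print(s["time_s"],s["position"].round(4),np.round(s["wrist_force"],1)); return im,d,p
E
python3 - <<'E'
from h import *
movep(*frame(177,-.042,.16))
move_l(*frame(177,-.042,ZP),feed=.1,until_force=15)
print(sense()["position"],frame(177,-.042,ZP)[0],sense()["time_s"])
move_l(*frame(177,-.027,ZP),feed=.05,until_force=25)
push(177,230)
im,d,p=snap("w2")
E
```

```text
[0.41764928 0.16062666 0.08551239] [0.41715978 0.16039756 0.085     ] 6.7917
9.9167 [0.4104 0.099  0.0851] [-0.2  0.   0.4]
```

View pics/w2.png

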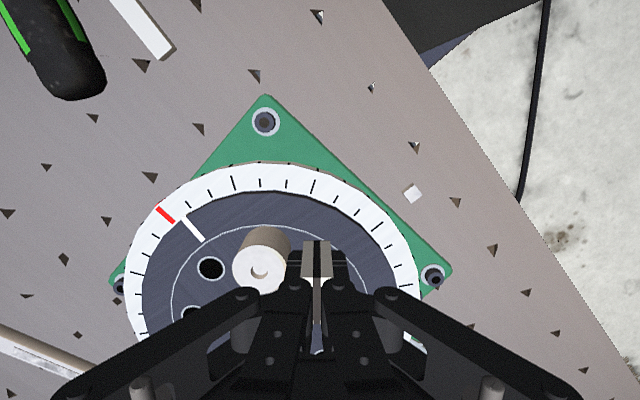

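The mark (183–203, 217–241) is now just short of the red line (158–174, 206–222), and the pin is upright. Measure the remaining angle.

```bash
cat >> h.py <<'E'
def gap(im,p,c=C):
    a=im.astype(int); vv,uu=np.mgrid[:400,:640]; D=np.stack([uu,vv,np.ones_like(uu)],-1)@np.linalg.inv(p["K"]).T@p["rotation"].T; o=p["position"]
    def onto(z):
        t=(z-o[2])/D[...,2]; q=o[:2]+D[...,:2]*t[...,None]-c; return np.hypot(q[...,0],q[...,1]),np.degrees(np.arctan2(q[...,1],q[...,0]))%360
    r,th=onto(.046); m=(a[...,0]>140)&(a[...,0]-a[...,1]>80)&(r>.07)&(r<.096); red=th[m].mean(),r[m].mean(),m.sum()
    r,th=onto(.052); m=(a.min(-1)>165)&(r>.061)&(r<.0725)&(abs(th-red[0])<20)
    n,l,s,_=cv2.connectedComponentsWithStats(m.astype(np.uint8)); i=1+np.argmax(s[1:,4]); k=l==i
    mark=th[k].mean(),r[k].mean(),k.sum()
    print("red",np.round(red,4),"mark",np.round(mark,4),"gap",round(red[0]-mark[0],2)); return red[0]-mark[0]
E
python3 - <<'E'
from h import *
f=np.load("pics/w2.npz"); p={k:f[k] for k in("K","position","rotation")}
for c in (C,C+[.001,0],C+[0,.001]): g=gap(f["im"],p,c)
g=gap(f["im"],p)
push(230,230+g-.8,feed=.03)
im,d,p=snap("w3"); g=gap(im,p)
E
```

```text
red [2.724018e+02 8.350000e-02 1.250000e+02] mark [2.652592e+02 6.670000e-02 1.290000e+02] gap 7.14
red [2.717144e+02 8.340000e-02 1.250000e+02] mark [2.64405e+02 6.67000e-02 1.28000e+02] gap 7.31
red [2.723733e+02 8.450000e-02 1.250000e+02] mark [2.653461e+02 6.680000e-02 1.290000e+02] gap 7.03
red [2.724018e+02 8.350000e-02 1.250000e+02] mark [2.652592e+02 6.670000e-02 1.290000e+02] gap 7.14
10.7667 [0.4123 0.0936 0.0849] [-1.7  1.3 -1.1]
red [2.724003e+02 8.340000e-02 1.270000e+02] mark [2.703757e+02 6.670000e-02 1.280000e+02] gap 2.02
```

Run:
```python
from h import *
th=236.34; g=2.02
for i in range(5):
    push(th,th+.8*g,feed=.02); th+=.8*g
    im,d,p=snap(f"w4_{i}"); g=gap(im,p)
    if g<.3: break
print("th",th)
move_l(*frame(th,-.035,ZP),feed=.05); move_l(*frame(th,-.035,.20),feed=.15)
im,d,p=snap("w5"); gap(im,p)
movep(np.array([.45,.11,.27]),Rz(180))
im,d,p=snap("w6"); gap(im,p)
print(measure(im,p,C))
```

```text
11.3667 [0.413  0.0922 0.0849] [-2.9  1.3 -2. ]
red [2.723557e+02 8.350000e-02 1.270000e+02] mark [2.721132e+02 6.690000e-02 1.300000e+02] gap 0.24
th 237.95600000000002
12.9417 [0.4062 0.0966 0.1997] [-0.3  0.2 -0.6]
red [2.723476e+02 8.350000e-02 4.800000e+01] mark [2.720191e+02 6.680000e-02 5.400000e+01] gap 0.33
14.075 [0.4498 0.1098 0.2696] [0.  1.2 0.6]
red [2.724422e+02 8.360000e-02 2.600000e+01] mark [2.718999e+02 6.660000e-02 4.200000e+01] gap 0.54
{'centre': array([0.46276666, 0.11600013]), 'r': np.float64(0.0767807351769892), 'red': (np.float64(270.3569142907689), np.float64(0.08358564796206444), np.int64(537)), 'mark': [(np.float64(269.48740029866826), np.float64(0.06579698673612322), np.int32(839))]}
```

View pics/w6.png

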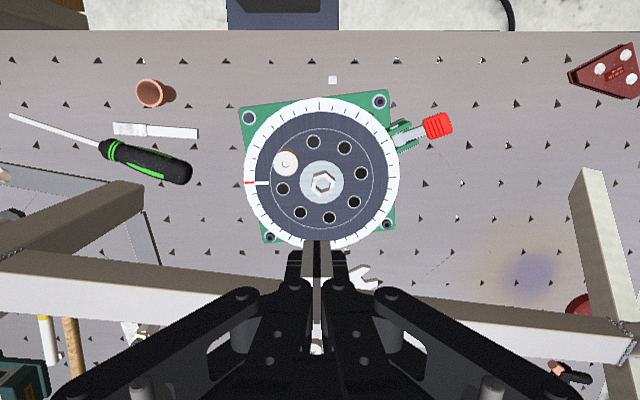

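Aligned within ~0.5° (≈0.6 mm), the pin is seated and the nut is centred. Next, the brake: fingertip on the red grip (437,125), following the lever's arc down.

```bash
cat >> h.py <<'E'
def padpose(phi,dz=0.,th=117.2):
    a=np.radians(10.1)+.65-phi; r=.1+.0457*np.cos(a)+.001; z=.03+.0457*np.sin(a)
    e=np.array([np.cos(np.radians(th)),np.sin(np.radians(th))]); return np.r_[C+r*e,z+.025+dz],Rz(th)
E
python3 - <<'E'
from h import *
print([inverse_kinematics(*padpose(f)) is not None for f in (0,.2,.4,.65)])
movep(*padpose(0,.05))
print(move_l(*padpose(0,.015),feed=.1,until_force=15))
print("touch",move_l(*padpose(.05,-.002),feed=.03,until_force=4),sense()["position"].round(4),padpose(0)[0].round(4))
for f in (.2,.35,.5,.6,.65):
    h=move_l(*padpose(f,-.003),feed=.05,until_force=35); s=sense(); print(f,h,s["position"].round(4),np.round(s["wrist_force"],1))
    if h: break
if not h: print("last",move_l(*padpose(.65,-.008),feed=.02,until_force=30),sense()["position"].round(4),np.round(sense()["wrist_force"],1))
sleep(.2)
x=sense()["position"]; move_l(np.r_[x[:2],.16],feed=.15)
movep(np.array([.45,.11,.27]),Rz(180))
im,d,p=snap("w7"); gap(im,p)
a=im.astype(int); m=(a[...,0]>150)&(a[...,0]-a[...,1]>90); m[:, :400]=0; m[:,480:]=0
v,u=np.nonzero(m); q=int(u.mean()),int(v.mean()); P=pt_depth(p,q,np.median(d[m])); print(q,P.round(4),np.hypot(*(P[:2]-C)))
E
```

```text
[True, True, True, True]
False
touch False [0.3987 0.2348 0.0849] [0.3996 0.2335 0.0886]
0.2 False [0.3965 0.2391 0.0785] [-0.4  0.3 -0.1]
0.35 False [0.3948 0.2424 0.0726] [ 0.6 -0.3  0.9]
0.5 False [0.3936 0.2446 0.0663] [-0.3 -0.6  0.2]
0.6 False [0.394  0.2458 0.0629] [-0.2 -2.2  8.4]
0.65 False [0.3941 0.246  0.0625] [-4.8 -6.2 30.5]
last True [0.394  0.246  0.0628] [-3.7 -3.2 14.6]
20.975 [0.4499 0.1103 0.2699] [-0.1  0.   0.2]
red [2.721569e+02 8.290000e-02 2.000000e+01] mark [2.720375e+02 6.730000e-02 3.400000e+01] gap 0.12
(436, 119) [0.3937 0.244  0.0371] 0.14404007514148778
```

View pics/w7.png

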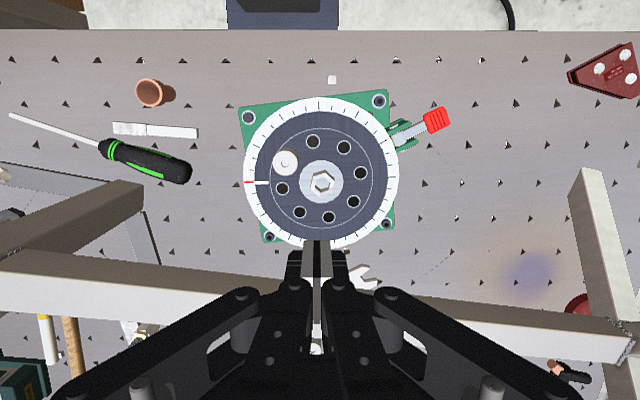

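The grip is now at r = 144 mm and z = 37 mm, which matches fully down. The mark is still within about 0.1–0.5° of the red line, and the nut and pin are seated. The arm is clear, so I'm handing in.

Run:
```python
from h import *
print(finish_job(), sense()["time_s"])
```

```text
the job is handed in; nothing more can be done
the job is handed in; nothing more can be done
```

The job is handed in after about 21 s on the robot's clock: the white mark was within about 0.5° of the red line, the brake lever was fully down at its stop, and the arm was clear with the nut, gas cup, soapstone and magnet left in place.

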